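# Seat the long battery pack in the charging dock

## Robot

A 7-joint arm with a two-finger parallel gripper is mounted at the origin on a cart in front of the work surface, level with it; the furniture and walls round the work are solid. World frame = base frame: x ahead of the robot, y to its left, z up, the work surface at z = 0. Lengths are in m, angles in rad, forces in N, time in s.
With the tool pointing down it reaches from about 0.4 to 0.85 m from the base axis. Payload 10.4 kg.
Tool frame: the origin (TCP) lies on the centre line of the jaws, within the pads' length; the fingertips stand r.finger_overhang ahead of it and the grasp point (between the pads) lies 5 mm behind it (r.finger_overhang is the distance from the TCP to the fingertips, in m); z points along the fingers, y is the line along which they close (so a half turn about z gives the same grasp; the last joint's range is limited). The gripper opens to 87 mm and grips with 3 to 60 N. Pads are 19 mm wide; open, the fingers measure 117 mm over their backs; the gripper's body (75 mm by 190 mm) begins 51 mm behind the grasp point.
Start: joints at [-1.253, 0.332, -0.065, 1.46, 0.022, 1.35, -0.088], TCP at [0.209, 0.589, 0.237] pointing down, gripper open.
Joint ranges: [-2.6, 2.6], [-0.5, 2.12], [-1.47, 1.34], [0.16, 2.42], [-1.27, 4.41], [0.06, 2.06], [-2.6, 2.6]. Speed limits (rad/s): [2.22, 2.22, 2.79, 2.79, 3.14, 3.14, 3.14].

## Interface

Orientations are given as a unit quaternion [x, y, z, w].
In Python, from bench import read_state, viewer, r gives the robot as it stands.
- The arm moves only by the tool carry_out, never from a script. Its argument "moves" is a list of rows, each a list of 6 numbers: the shift along the tool's x, y, z in units of 40 mm (1.0 is 40 mm), then the turn, a rotation vector about the tool's x, y, z in units of 8 degrees (1.0 is 8 degrees). A call has 1 to 20 rows; each row shifts and turns the commanded pose from where the row before left it, along the tool's axes as they then stand; what a row does not reach is not made up. A row lasts 1/8 s, in which the tool goes at most 62.5 mm and 10.7 degrees, less where a joint would pass 70% of its speed; a pose out of reach is approached as far as the arm can. A call is refused whole if a number of a shift passes 1 or a number of a turn 1, either way. A call with a gripper value outside its range is refused whole. "fingers" is the finger opening in mm, from 0 to 87, set as the call begins (left out, the last holds). The fingers move at their own pace and stop on an object; "force" is the grip in N (left out, the last holds). Time passes only in rows, so rows that do not move let the fingers close. It gives the time, the measured TCP pose, the force, the opening and the grip force at its end, in the units of the state.
- read_state(): the state, without advancing time (a new reading comes with each control period).
- viewer.camera(name): name is "scene" or "top"; returns a dict with "pixels" (480x640x3 uint8, red, green, blue), "range_z" (480x640 float32, m along the optical axis (not along the pixel's ray), 0 where there is no reading), "fx", "fy", "cx", "cy" (pixels), "xyz" and "orientation" of the camera in the world. Camera axes: x right, y down, z forward; pixel columns grow to the right and rows downward; lengths in m; the calibration is good to about 2 mm. A picture is of the moment at which its call begins.
- r.close_job(): hands the job in; it is judged then, once.
The state is a dict: "time": time; "joint_positions": joint angles; "joint_vel": joint speeds; "joint_torque": joint torques, N m; "ee_pos": TCP position; "eef_rot": TCP orientation; "ft_force": force on the tool from outside, world axes, zero at the start; "torque": the same for the moment, N m; "width": finger opening in m; "grip_force": force on a finger pad.
Only numpy, scipy, OpenCV 4.12 (cv2) and the standard library are available. Lean on these libraries where they do the work, as an engineer would, in place of code of your own. Each camera call takes 0.05 s, during which the arm holds its last target. There are 200 camera calls.

## Task

Put the cordless mixer's long battery pack on charge: set it into the recess of the white charging dock and press it all the way down against the stiff contact plate, until its deck is flush with the dock's top, then let go. Leave the square pack where it lies.

Things in the scene. Friction and masses are not known exactly. Their poses are not given: they have to be found in the camera images.
- long_pack: Long battery pack, loose, black plastic, 0.16 kg: a block 90 (x) x 56 (y) x 22 mm high with a flat deck on top; on the deck's middle stands a ribbed grip bar, 46 long (along x) x 16 wide (y) x 26 mm high, so 48 mm overall. It lies on the worktop, deck up. Origin: centre of the underside. x along its length, z up. It fits the dock either way round.
- square_pack: Square battery pack for another appliance, loose, the same plastic and the same grip bar (46 x 16 x 26 mm, along x) but its block is only 56 x 56 x 22 mm. Not wanted in the dock. Origin: centre of the underside, z up.
- dock: White charging dock, fixed, outside 175 (x) x 104 (y) x 34 mm high, with one rectangular recess, 98 (x) x 64 mm (y), its mouth bevelled out to 108 x 74 mm over the top 7 mm. The recess lies off-centre; the other end (+x) has a flat top with an indicator panel. Origin: on the worktop below the recess's centre. x along the length of dock and recess, z up.
- dock_mouth (a point): Centre of the dock's recess at the height of the dock's top, 34 mm above the worktop; axes as the dock's.
- dock_plate (a joint): How far (m) the contact plate, the floor of the recess, is pressed down: 0 at the start (face 12 mm below the dock's top; a pack laid on it stands 10 mm proud), 0.010 fully down (face 22 mm below, pack's deck flush). No spring: it carries the pack's weight, slides only under a push of about 8 N (more if fast) and stays where pushed; 10 to 20 N brings it home.
Things that resemble listed ones, but are neither listed nor needed, are in the scene too. Leave any pink look-alike of the long_pack alone.

How it is judged:
At the end, for the whole second after the job is handed in: The long pack rests deck up in the dock's recess, pressed down so that its deck is no more than 3 mm above the dock's top, its centre within 12 mm of the recess's centre, in line with the recess (either way round) within 10 degrees, level within 6 degrees and at rest (z of long_pack in the frame of dock_mouth below -0.019 m and horizontal distance between long_pack and dock_mouth below 0.012 m and angle between the x axis of long_pack and the x axis of dock, either way round below 0.18 rad and angle between long_pack's own z axis and vertical below 0.1 rad and linear speed of long_pack below 0.02 m/s); the robot touches nothing.
It fails at once if The square pack is moved by more than 25 mm (distance of square_pack from where it was at the start of the episode above 0.025 m).
It also fails if it takes over 38 s, if anything falls off the work surface, if the arm or the gripper's body presses on something with over 40 N, if the wrist force passes 120 N, or if a joint passes its speed limit or range.

## Working session

There is one attempt and no reset: what is moved stays moved. The work goes in short steps, Python scripts to look and compute and a tool call to move; the robot and the scene stay as the last step left them, time stands still between calls to the robot, and variables do not carry over. Pictures are saved under pics/ and viewed, at most 10 in all, crops included, and the job is handed in when it is done.

Besides the shell and the picture viewer there is one more tool, called after "Call:" as a command line: name --pt "numbers of a row" for each row, then --argument value for the rest. carry_out: Moves the arm, as the interface text tells. Its arguments: {"type":"object","properties":{"moves":{"type":"array","items":{"type":"array","items":{"type":"number"}}},"fingers":{"type":"number"},"force":{"type":"number"}},"required":["moves"]}

```bash
mkdir -p pics; cat > h.py <<'E'
import numpy as np,cv2
from scipy.spatial.transform import Rotation as R
from bench import read_state, viewer, r
def pts(c):
    z=c["range_z"];v,u=np.mgrid[:480,:640]
    p=np.stack([(u-c["cx"])/c["fx"]*z,(v-c["cy"])/c["fy"]*z,z],-1)
    return p@R.from_quat(c["orientation"]).as_matrix().T+np.array(c["xyz"])
def save(c,n,img=None): cv2.imwrite("pics/"+n,cv2.cvtColor(c["pixels"] if img is None else img,cv2.COLOR_RGB2BGR))
E
python3 - <<'E'
from h import *
for n in("top","scene"):
    c=viewer.camera(n);save(c,n+"1.png");np.savez(n+"1.npz",P=pts(c),I=c["pixels"]);print(n,c["xyz"],c["orientation"],c["fx"])
s=read_state();print(s["time"],s["ee_pos"],s["eef_rot"],r.finger_overhang,s["width"])
E
```

```text
top [ 0.41031687 -0.05171255  0.88720539] [ 0.71268087 -0.6998946   0.01607426 -0.04444262] 433.63364037733976
scene [ 0.07512348 -0.43964038  0.709816  ] [ 0.87557533 -0.33510485  0.13017165 -0.32268858] 451.40656730493123
0.1 [0.20879325 0.58874121 0.2358402 ] [ 1.69571824e-01  9.85517627e-01 -6.29279547e-04 -8.94539546e-05] 0.014 0.08716233232912897
```

View pics/top1.png

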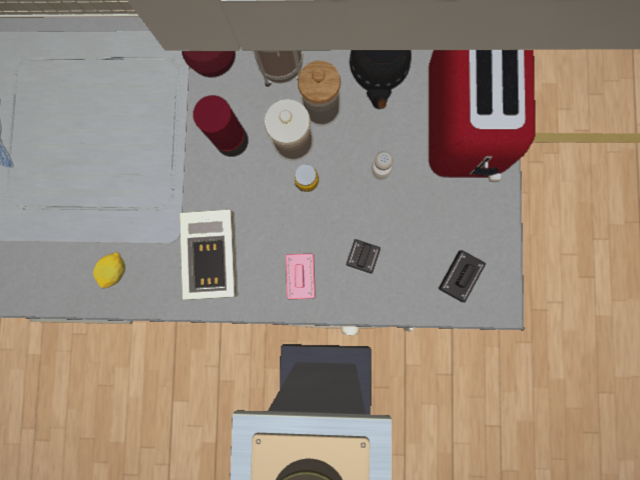

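View pics/scene1.png

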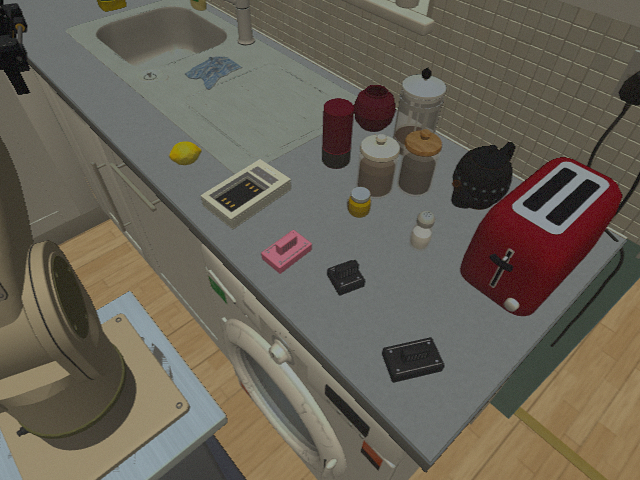

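The top view shows the long pack at (462,276), the square pack at (363,256), the pink look-alike at (300,276) and the dock at (208,254), with its recess at about (209,264). Next I'll measure poses from depth.

```bash
python3 - <<'E'
from h import *
d=np.load("top1.npz");P=d["P"];I=d["I"].astype(int)
def rect(name,box,lo,hi):
    u0,v0,u1,v1=box;Q=P[v0:v1,u0:u1].reshape(-1,3);Q=Q[(Q[:,2]>lo)&(Q[:,2]<hi)]
    (x,y),(w,h),a=cv2.minAreaRect(Q[:,:2].astype(np.float32));print(name,len(Q),np.round([x,y,w,h],4),round(a,1),"medz",np.median(Q[:,2]).round(4));
rect("table",(400,200,430,300),-1,1)
rect("long deck",(430,240,500,310),.014,.07)
rect("long bar",(430,240,500,310),.035,.07)
rect("sq",(340,232,388,280),.014,.07)
rect("sqbar",(340,232,388,280),.035,.07)
rect("dock",(170,200,245,305),.026,.06)
# recess floor
rect("recess",(186,236,230,296),.01,.027)
print(P[276,462],P[264,209],P[227,206])
im=np.hstack([cv2.resize(d["I"][195:310,165:250],None,fx=5,fy=5,interpolation=cv2.INTER_CUBIC)[:575,:400],cv2.resize(d["I"][236:316,425:505],None,fx=5,fy=5,interpolation=cv2.INTER_CUBIC)[:575] if 0 else cv2.copyMakeBorder(cv2.resize(d["I"][236:316,425:505],None,fx=5,fy=5,interpolation=cv2.INTER_CUBIC),0,175,0,0,cv2.BORDER_CONSTANT)])
save(None,"crop1.png",im)
E
```

```text
table 3000 [ 0.4865 -0.1432  0.1816  0.2042] 89.4 medz 0.0007
long deck 1338 [ 0.4328 -0.2946  0.0563  0.09  ] 61.2 medz 0.0231
long bar 242 [ 0.4329 -0.2942  0.0178  0.0461] 60.8 medz 0.0481
sq 779 [ 0.4686 -0.0989  0.0556  0.0553] 72.7 medz 0.023
sqbar 196 [ 0.469  -0.0981  0.0158  0.0458] 72.2 medz 0.048
dock 2995 [0.4667 0.2139 0.1754 0.1049] 4.7 medz 0.0337
recess 1528 [0.4472 0.2133 0.1006 0.0659] 4.3 medz 0.022
[ 0.43163592 -0.28585604  0.04672345] [0.44696168 0.21240822 0.01941168] [0.52032779 0.21694481 0.0348207 ]
```

View pics/crop1.png

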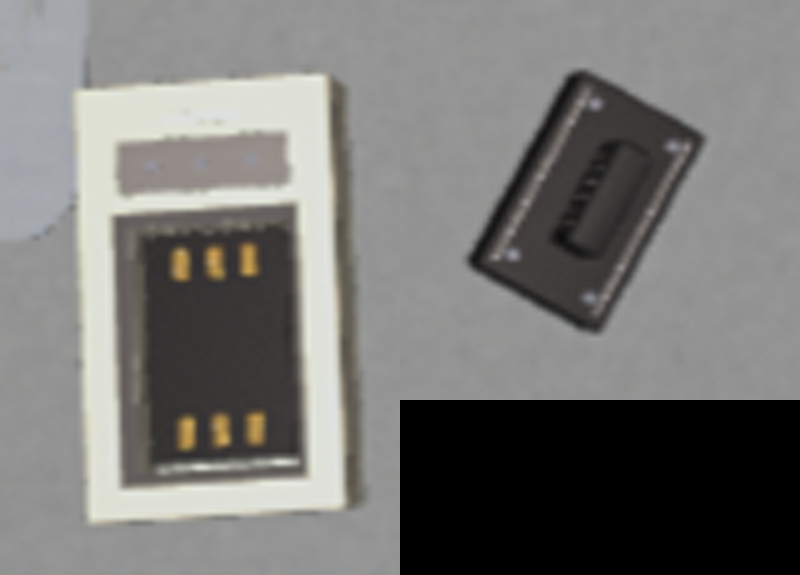

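The crop confirms the estimates: the long pack is at (0.433,-0.294) with yaw -28.8°, and the recess centre is at about (0.447,0.213) with yaw about 4.5°. I'll go to above the pack at height, by way of the dock, so as to stay out of the near-base zone.

Call:
carry_out --pt "-0.85 -0.6 0 0 0 0" --pt "-0.85 -0.6 0 0 0 0" --pt "-0.85 -0.6 0 0 0 0" --pt "-0.85 -0.6 0 0 0 0" --pt "-0.85 -0.6 0 0 0 0" --pt "-0.85 -0.6 0 0 0 0" --pt "-0.85 -0.6 0 0 0 0" --pt "-0.85 -0.6 0 0 0 0" --pt "-0.85 -0.6 0 0 0 0" --pt "-0.85 -0.6 0 0 0 0" --pt "-0.3 -0.93 0 0 0 0" --pt "-0.3 -0.93 0 0 0 0" --pt "-0.3 -0.93 0 0 0 0" --pt "-0.3 -0.93 0 0 0 0" --pt "-0.3 -0.93 0 0 0 0" --pt "-0.3 -0.93 0 0 0 0" --pt "-0.3 -0.93 0 0 0 0" --pt "-0.3 -0.93 0 0 0 0" --fingers 60 --force 40

```text
time: 2.35
ee_pos: [0.4397, -0.0646, 0.2364]
eef_rot: [0.17, 0.986, 0.0, -0.0]
ft_force: [0.9, 0.3, -1.6]
width: 0.06
grip_force: 0.0
```

```bash
cat >> h.py <<'E'
def go(x,y,z,yaw):
    "needed shift (units) in current tool axes and turn about tool z to reach tool-down pose with tool x at yaw deg"
    s=read_state();T=R.from_quat(s["eef_rot"]);M=T.as_matrix()
    d=T.inv().apply(np.array([x,y,z])-s["ee_pos"])/.04
    cy,sy=np.cos(np.radians(yaw)),np.sin(np.radians(yaw))
    G=R.from_matrix(np.array([[cy,sy,0],[sy,-cy,0],[0,0,-1.]]))
    print("t",round(s["time"],2),"pos",np.round(s["ee_pos"],4),"yaw",np.degrees(np.arctan2(M[1,0],M[0,0])).round(1),"F",np.round(s["ft_force"],1),"w",round(s["width"],4),"q",np.round(s["joint_positions"],2))
    print("shift",np.round(d,3),"turn",np.round(np.degrees((T.inv()*G).as_rotvec())/8,3))
E
python3 -c "
from h import *
go(.4328,-.2944,.15,151.2)"
```

```text
t 2.35 pos [ 0.4397 -0.0646  0.2364] yaw 160.5 F [ 0.9  0.3 -1.6] w 0.06 q [-0.51 -0.11  0.52  1.93  0.06  1.31  1.23]
shift [-1.757 -5.473  2.158] turn [ 1.00e-03 -2.00e-03  1.16e+00]
```

Call:
carry_out --pt "-0.29 -0.91 0.2 0 0 0" --pt "-0.29 -0.91 0.2 0 0 0" --pt "-0.29 -0.91 0.4 0 0 0" --pt "-0.29 -0.91 0.4 0 0 0" --pt "-0.29 -0.91 0.4 0 0 0" --pt "-0.29 -0.91 0.4 0 0 0" --pt "0 0 0 0 0 0.6" --pt "0 0 0 0 0 0.56" --pt "0 0 0 0 0 0"

```text
time: 3.48
ee_pos: [0.4325, -0.2924, 0.1562]
eef_rot: [0.249, 0.969, -0.0, -0.0]
ft_force: [0.1, 0.3, -0.0]
width: 0.0604
grip_force: 0.0
```

```bash
python3 -c "
from h import *
go(.4328,-.2944,.039,151.2)"
```

```text
t 3.48 pos [ 0.4325 -0.2924  0.1562] yaw 151.2 F [ 0.1  0.3 -0. ] w 0.0604 q [-0.24  0.21  0.84  1.87 -0.17  1.14  1.73]
shift [-0.032 -0.041  2.931] turn [-0.001 -0.004  0.002]
```

Call:
carry_out --pt "-0.03 -0.04 0.6 0 0 0" --pt "0 0 0.6 0 0 0" --pt "0 0 0.6 0 0 0" --pt "0 0 0.6 0 0 0" --pt "0 0 0.35 0 0 0" --pt "0 0 0.18 0 0 0" --pt "0 0 0 0 0 0" --pt "0 0 0 0 0 0"

```text
time: 4.47
ee_pos: [0.4334, -0.2946, 0.04]
eef_rot: [0.249, 0.969, 0.0, 0.001]
ft_force: [0.1, -0.3, -0.2]
width: 0.0601
grip_force: 0.0
```

Call:
carry_out --pt "0 0 0 0 0 0" --pt "0 0 0 0 0 0" --pt "0 0 0 0 0 0" --pt "0 0 0 0 0 0" --pt "0 0 0 0 0 0" --pt "0 0 0 0 0 0" --fingers 0 --force 40

```text
time: 5.22
ee_pos: [0.433, -0.2944, 0.0393]
eef_rot: [0.249, 0.969, 0.0, -0.0]
ft_force: [1.4, -0.7, 0.1]
width: 0.0162
grip_force: 40.0
```

```bash
python3 -c "
from h import *
go(.4328,-.2944,.15,151.2)"
```

```text
t 5.22 pos [ 0.433  -0.2944  0.0393] yaw 151.2 F [ 1.4 -0.7  0.1] w 0.0162 q [-0.14  0.4   0.76  1.96 -0.35  0.91  1.87]
shift [ 0.005 -0.004 -2.768] turn [ 0.001 -0.    -0.   ]
```

Call:
carry_out --pt "0 0 -0.3 0 0 0" --pt "0 0 -0.6 0 0 0" --pt "0 0 -0.6 0 0 0" --pt "0 0 -0.6 0 0 0" --pt "0 0 -0.6 0 0 0" --pt "0 0 -0.3 0 0 -0.6" --pt "0 0 0 0 0 -0.8" --pt "0 0 0 0 0 -0.8" --pt "0 0 0 0 0 -0.8" --pt "0 0 0 0 0 -0.8" --pt "0 0 0 0 0 -0.36" --pt "0 0 0 0 0 0"

```text
time: 6.72
ee_pos: [0.4328, -0.2946, 0.1598]
eef_rot: [-0.039, 0.999, 0.0, 0.0]
ft_force: [-0.0, -0.2, -1.9]
width: 0.0157
grip_force: 40.0
```

```bash
python3 -c "
from h import *
go(.447,.2128,.12,184.5)"
```

```text
t 6.72 pos [ 0.4328 -0.2946  0.1598] yaw -175.6 F [-0.  -0.2 -1.9] w 0.0157 q [-0.17  0.2   0.77  1.86 -0.15  1.14  2.29]
shift [-1.332 12.619  0.996] turn [ 0.     0.002 -0.009]
```

Call:
carry_out --pt "-0.08 0.4 0 0 0 0" --pt "-0.08 0.79 0 0 0 0" --pt "-0.08 0.79 0 0 0 0" --pt "-0.08 0.79 0 0 0 0" --pt "-0.08 0.79 0 0 0 0" --pt "-0.08 0.79 0 0 0 0" --pt "-0.08 0.79 0 0 0 0" --pt "-0.08 0.79 0 0 0 0" --pt "-0.08 0.79 0 0 0 0" --pt "-0.08 0.79 0 0 0 0" --pt "-0.08 0.79 0 0 0 0" --pt "-0.08 0.79 0 0 0 0" --pt "-0.08 0.79 0 0 0 0" --pt "-0.08 0.79 0 0 0 0" --pt "-0.08 0.79 0 0 0 0" --pt "-0.08 0.79 0.4 0 0 0" --pt "-0.05 0.37 0.4 0 0 0" --pt "0 0 0 0 0 0" --pt "0 0 0 0 0 0"

```text
time: 9.1
ee_pos: [0.4471, 0.2116, 0.1276]
eef_rot: [-0.038, 0.999, -0.0, 0.0]
ft_force: [-0.5, 0.4, -1.3]
width: 0.0159
grip_force: 40.0
```

```bash
python3 - <<'E'
from h import *
go(.447,.2128,.06,184.5)
c=viewer.camera("scene");save(c,"s2.png",cv2.resize(c["pixels"][100:280,120:360],None,fx=3,fy=3,interpolation=cv2.INTER_CUBIC))
E
```

```text
t 9.1 pos [0.4471 0.2116 0.1276] yaw -175.6 F [-0.5  0.4 -1.3] w 0.0159 q [-0.79  0.14  0.27  1.95 -0.04  1.06  1.15]
shift [-1.00e-03  3.20e-02  1.69e+00] turn [-0.004  0.    -0.017]
```

View pics/s2.png

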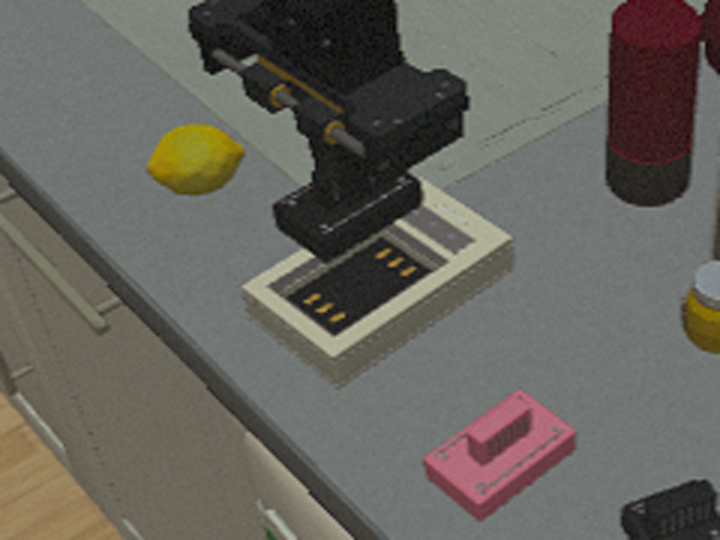

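The pack is held level over the recess (crop about (350,215), recess about (355,280)). Next I'll lower it to just above the plate.

Call:
carry_out --pt "0 0.03 0.4 0 0 0" --pt "0 0 0.4 0 0 0" --pt "0 0 0.3 0 0 0" --pt "0 0 0.2 0 0 0" --pt "0 0 0.15 0 0 0" --pt "0 0 0.1 0 0 0" --pt "0 0 0.05 0 0 0" --pt "0 0 0 0 0 0" --pt "0 0 0 0 0 0"

```text
time: 10.28
ee_pos: [0.4467, 0.2143, 0.0636]
eef_rot: [-0.039, 0.999, 0.0, 0.0]
ft_force: [0.1, 1.2, -2.2]
width: 0.0154
grip_force: 40.0
```

```bash
python3 - <<'E'
from h import *
go(.447,.2128,.05,184.5)
E
```

```text
t 10.28 pos [0.4467 0.2143 0.0636] yaw -175.5 F [ 0.1  1.2 -2.2] w 0.0154 q [-0.78  0.23  0.26  2.   -0.07  0.92  1.17]
shift [-0.004 -0.038  0.339] turn [ 0.002  0.003 -0.003]
```

No contact force so far. Now I'll press slowly.

Call:
carry_out --pt "0 -0.03 0.04 0 0 0" --pt "0 0 0.04 0 0 0" --pt "0 0 0.04 0 0 0" --pt "0 0 0.04 0 0 0" --pt "0 0 0.04 0 0 0" --pt "0 0 0.04 0 0 0" --pt "0 0 0 0 0 0"

```text
time: 11.15
ee_pos: [0.4469, 0.2129, 0.054]
eef_rot: [-0.039, 0.999, 0.0, 0.0]
ft_force: [-0.8, -1.3, 4.3]
width: 0.0155
grip_force: 40.0
```

Call:
carry_out --pt "0 0 0.03 0 0 0" --pt "0 0 0.03 0 0 0" --pt "0 0 0.03 0 0 0" --pt "0 0 0.03 0 0 0" --pt "0 0 0 0 0 0"

```text
time: 11.78
ee_pos: [0.447, 0.213, 0.051]
eef_rot: [-0.039, 0.999, 0.0, -0.0]
ft_force: [-10.7, -6.2, 30.8]
width: 0.0157
grip_force: 40.0
```

The TCP is at 0.051 with force rising steeply, so the plate is home. I'll release and retreat.

Call:
carry_out --pt "0 0 -0.02 0 0 0" --pt "0 0 0 0 0 0" --pt "0 0 0 0 0 0" --pt "0 0 0 0 0 0" --pt "0 0 -0.2 0 0 0" --pt "0 0 -0.5 0 0 0" --pt "0 0 -0.8 0 0 0" --pt "0 0 -0.8 0 0 0" --pt "0 0 -0.8 0 0 0" --pt "0 0.8 -0.5 0 0 0" --pt "0 0.8 0 0 0 0" --pt "0 0.8 0 0 0 0" --pt "0 0.8 0 0 0 0" --pt "0 0.8 0 0 0 0" --pt "0 0 0 0 0 0" --fingers 60

```text
time: 13.65
ee_pos: [0.433, 0.3749, 0.1938]
eef_rot: [-0.041, 0.999, 0.0, -0.0]
ft_force: [-0.6, 0.0, 0.4]
width: 0.06
grip_force: 0.0
```

```bash
python3 - <<'E'
from h import *
go(.447,.2128,.05,184.5)
c=viewer.camera("top");P=pts(c)[195:310,165:250];Q=P.reshape(-1,3);I=c["pixels"][195:310,165:250].reshape(-1,3).astype(int)
dark=(I.max(1)<90)&(Q[:,2]>.025)&(Q[:,2]<.045)
wh=(I.min(1)>180)&(Q[:,2]>.025)&(Q[:,2]<.045)
for n,m in(("deck",dark),("bar",(Q[:,2]>.048)),("dock",wh)):
    print(n,m.sum(),cv2.minAreaRect(Q[m][:,:2].astype(np.float32)),np.median(Q[m][:,2]))
save(c,"t3.png",cv2.resize(c["pixels"][195:310,165:250],None,fx=5,fy=5,interpolation=cv2.INTER_CUBIC))
E
```

```text
t 13.65 pos [0.433  0.3749 0.1938] yaw -175.3 F [-0.6  0.   0.4] w 0.06 q [-0.94  0.24  0.17  1.67 -0.04  1.23  0.89]
shift [-0.018 -4.07   3.594] turn [ 0.004 -0.002  0.023]
deck 891 ((0.4466473460197449, 0.21238571405410767), (0.08962349593639374, 0.06413539499044418), 4.3860015869140625) 0.03382480110335995
bar 261 ((0.44013306498527527, 0.08464573323726654), (0.27537792921066284, 0.0457967072725296), 87.10797882080078) 0.05945686784075255
dock 1845 ((0.4664943218231201, 0.2149267941713333), (0.173691987991333, 0.10299888253211975), 4.812658786773682) 0.03399364946841954
```

View pics/t3.png

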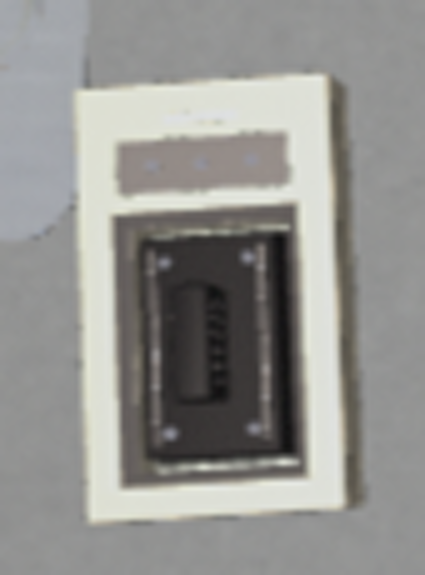

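The pack sits centred in the recess (crop about (208,350)). Its deck is at 0.0338 against 0.0340 for the dock top, so it is flush, and the arm is clear.

```bash
python3 -c "
from bench import r
print(r.close_job())"
```

```text
the job is handed in; nothing more can be done
None
```

The long pack is pressed home in the dock: its deck measured level with the dock's top (33.8 mm against 34.0 mm) before I handed the job in at about 14 s, with the gripper released and clear and the square pack left alone.

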